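# Unstack tube bundles into their fitted trays

## Robot

A 7-joint arm with a two-finger parallel gripper is mounted at the origin on the work surface. World frame = base frame: x ahead of the robot, y to its left, z up, the work surface at z = 0. Lengths are in m, angles in rad, forces in N, time in s.
With the tool pointing down it reaches from about 0.4 to 0.85 m from the base axis. Payload 10.4 kg.
Tool frame: the origin (TCP) lies between the finger pads; the fingertips stand manip.tcp_to_tips ahead of it and the grasp point (between the pads) lies 2 mm behind it (manip.tcp_to_tips is the distance from the TCP to the fingertips, in m); y points along the fingers, z is the direction in which the jaws open and shut, and the axes are right-handed (so a half turn about y gives the same grasp; the last joint's range is limited). The gripper opens to 85 mm and grips with 20 to 120 N. Pads are 22 mm wide; open, the fingers measure 114 mm over their backs; the gripper's body (76 mm by 85 mm) begins 54 mm behind the grasp point. The pads swing forward as they close: fully open they stand 13 mm farther back than shut.
Start: joints at [-1.275, 0.332, -0.065, 1.46, 0.022, 1.35, -0.088], TCP at [0.196, 0.594, 0.248] pointing down, gripper open.
Joint ranges: [-2.6, 2.6], [-0.5, 2.12], [-1.47, 1.34], [0.16, 2.42], [-1.27, 4.41], [0.06, 2.06], [-2.6, 2.6]. Speed limits (rad/s): [2.22, 2.22, 2.79, 2.79, 3.14, 3.14, 3.14].

## Interface

Orientations are given as a unit quaternion [x, y, z, w].
In Python, from workcell import manip gives the robot as it stands. The module is installed in compiled form; this text tells all that it offers.
- The arm moves only by the tool move_arm, never from a script. Its argument "increments" is a list of rows, each an object with "offset": the shift along the tool's x, y, z in m, a list of three; "yaw": the turn about the tool's y in degrees; "jaw": the closure in counts, from 0 (fully open) to 255 (shut). In form: [{"offset": [tx, ty, tz], "yaw": yaw, "jaw": jaw}, ...]. A call has 1 to 10 rows; each row is the pose to reach, as a shift and turn from the pose measured when the call began, along the tool's axes at that moment; what a row does not reach only later rows make up. A row lasts 1/12 s, in which the tool goes at most 41.7 mm and 7.16 degrees, less where a joint would pass 70% of its speed; a pose out of reach is approached as far as the arm can. A call with a gripper value outside its range is refused whole. The fingers move at their own pace and stop on an object; "squeeze" is the grip in N (left out, the last holds). Time passes only in rows, so rows that repeat a pose let the fingers close. It gives the time, the measured TCP pose, the force and the opening at its end, in the units of the state.
- manip.get_obs(): the state, without advancing time (a new reading comes with each control period).
- manip.camera(name): name is "side" or "top" or "wrist"; returns a dict with "pixels" (400x640x3 uint8, red, green, blue), "depth" (400x640 float32, m along the optical axis (not along the pixel's ray), 0 where there is no reading), "intrinsics" (3x3 intrinsics, pixels), "D" ([k1, k2, p1, p2, k3] as OpenCV has them; the pictures are not rectified), "R" (3x3) and "t" (3): a world point X has camera coordinates R X + t; the wrist camera has in their place "mount" (4x4, takes a point from camera to tool coordinates, whose origin is the TCP and whose axes are the tool frame's). Camera axes: x right, y down, z forward; pixel columns grow to the right and rows downward; lengths in m; the calibration is good to about 2 mm. A picture is of the moment at which its call begins: read the wrist's pose just before it.
- manip.hand_in(): hands the job in, once; it reports no verdict.
Trained networks look in a picture, given as the dict that the camera call returned (one of the last four; its "shot" number tells which), for a name from the list of things; names that differ only in an ending like _2 or _b are one class to them, and where a whole thing is asked for, a point or a joint stands for the part that bears it (a point fixed in the world has none). Each returns a list of dicts, best first, with "confidence" (0 to 1); they miss things now and then, are a little off and sometimes report something else, mostly with a low value. They report only what shows in the picture. A call takes as long as a camera call. They do not tell look-alikes from the thing itself.
- manip.recognise(picture, query): "bbox" ([left, top, right, bottom] in pixels, round what is visible of it).
- manip.spot_point(picture, query): "centre" ([column, row] in pixels: a listed point, or the origin of a listed thing).
The state is a dict: "clock": time; "joint_pos": joint angles; "joint_velocities": joint speeds; "tau": joint torques, N m; "position": TCP position; "ee_rot": TCP orientation; "ft_force": force on the tool from outside, world axes, zero at the start; "torque": the same for the moment, N m; "grip_width": opening from 0.0 (shut) to 1.0 (fully open).
Only numpy, scipy, OpenCV 4.12 (cv2) and the standard library are available. Lean on these libraries where they do the work, as an engineer would, in place of code of your own. Each camera call takes 0.05 s, during which the arm holds its last target. There are 200 camera calls.

## Task

Two stacks of glued cardboard-tube bundles stand on the bench among four shallow plywood trays. Take the stacks apart and stand each bundle upright in the tray that fits its outline (the square of four, the hexagon of seven, the long narrow ten, the broad twelve), sitting flat on the tray's floor inside the lip. Do not tip any bundle over, and leave the roll of tape and the torch where they are.

Things in the scene. Friction and masses are not known exactly. Their poses are not given: they have to be found in the camera images.
- four_center (a point): Brown cardboard tubes, 20 mm across, glued upright side by side, paper band round them; solid like a block. Square bundle of four (2 by 2): 40 by 40 mm, 60 mm tall, about 30 g; x and y are square to its sides. Point: its centre, 30 mm above its underside; z up. At first on top of a stack, on either of the two large bundles.
- seven_center (a point): Brown cardboard tubes, 20 mm across, glued upright side by side, paper band round them; solid like a block. Hexagonal bundle of seven (six round one): 54.6 mm across flats, 60 mm across corners, 60 mm tall, about 45 g; x points to a corner, y is square to a pair of flats. Point: its centre, 30 mm above its underside; z up. At first on top of a stack, on either of the two large bundles.
- ten_center (a point): Brown cardboard tubes, 20 mm across, glued upright side by side, paper band round them; solid like a block. Long narrow bundle of ten (5 by 2): 100 mm along x, 40 mm along y, 60 mm tall, about 60 g. Point: its centre, 30 mm above its underside; z up. At first on the bench, another bundle on top of it.
- twelve_center (a point): Brown cardboard tubes, 20 mm across, glued upright side by side, paper band round them; solid like a block. Broad bundle of twelve (4 by 3): 80 mm along x, 60 mm along y, 60 mm tall, about 70 g. Point: its centre, 30 mm above its underside; z up. At first on the bench, another bundle on top of it.
- tray_four: Fixed shallow plywood tray on the bench: floor 4 mm thick, lip 4 mm wide whose top is 12 mm above the bench, 9 mm of play all round the bundle. Origin: centre of its underside, on the bench, z up. For the bundle of four: square, 58 by 58 mm inside the lip, 66 mm outside, sides along x and y.
- tray_seven: Fixed shallow plywood tray on the bench: floor 4 mm thick, lip 4 mm wide whose top is 12 mm above the bench, 9 mm of play all round the bundle. Origin: centre of its underside, on the bench, z up. For the bundle of seven: hexagonal, 72.6 mm across flats inside the lip, 80.6 mm outside; x points to a corner, y is square to a pair of flats.
- tray_ten: Fixed shallow plywood tray on the bench: floor 4 mm thick, lip 4 mm wide whose top is 12 mm above the bench, 9 mm of play all round the bundle. Origin: centre of its underside, on the bench, z up. For the bundle of ten: 118 mm along x by 58 mm along y inside the lip, 126 by 66 mm outside.
- tray_twelve: Fixed shallow plywood tray on the bench: floor 4 mm thick, lip 4 mm wide whose top is 12 mm above the bench, 9 mm of play all round the bundle. Origin: centre of its underside, on the bench, z up. For the bundle of twelve: 98 mm along x by 78 mm along y inside the lip, 106 by 86 mm outside.
- tape_center (a point): Roll of yellowish packing tape lying flat on the bench, 100 mm in diameter, 76 mm hole, 45 mm tall; not to be moved. Point: its centre, half-way up.
- torch_center (a point): White and orange hand torch standing on its end on the bench, 110 mm tall, 44 mm across at its head; not to be moved. Point: its centre, half-way up.
Not all that is in view belongs to the job. Leave any red look-alike of the part that bears ten_center alone. Leave any turquoise look-alike of the part that bears twelve_center alone.

How it is judged:
At the end, for the whole second after the job is handed in: Each of the four bundles stands in its own tray: centre within 15 mm of the tray's centre seen from above, its underside on the tray floor (within 3.5 mm), upright within 0.1 rad, released and at rest (horizontal distance between four_center and tray_four below 0.015 m and z of four_center in the frame of tray_four between 0.03 and 0.0375 m and angle between each of four_center, seven_center, ten_center, twelve_center's own z axis and vertical below 0.1 rad and linear speed of each of four, seven, ten, twelve below 0.02 m/s and horizontal distance between seven_center and tray_seven below 0.015 m and z of seven_center in the frame of tray_seven between 0.03 and 0.0375 m and horizontal distance between ten_center and tray_ten below 0.015 m and z of ten_center in the frame of tray_ten between 0.03 and 0.0375 m and horizontal distance between twelve_center and tray_twelve below 0.015 m and z of twelve_center in the frame of tray_twelve between 0.03 and 0.0375 m); the robot touches nothing.
It fails at once if a bundle is tipped by more than 0.7 rad (angle between any of four_center, seven_center, ten_center, twelve_center's own z axis and vertical above 0.7 rad).
It fails at once if the tape or the torch is moved by more than 25 mm (distance of any of tape_center, torch_center from where it was at the start of the episode above 0.025 m).
It also fails if it takes over 112 s, if anything falls off the work surface, if the arm or the gripper's body presses on something with over 40 N, if the wrist force passes 120 N, or if a joint passes its speed limit or range.

## Working session

There is one attempt and no reset: what is moved stays moved. The work goes in short steps, Python scripts to look and compute and a tool call to move; the robot and the scene stay as the last step left them, time stands still between calls to the robot, and variables do not carry over. Pictures are saved under pics/ and viewed, about 12 in all and at most 16, crops included, and the job is handed in when it is done.

Besides the shell and the picture viewer there is one more tool, called after "Request:" as name(argument=value, ...), one argument or row to a line, values as JSON. move_arm: Moves the arm, as the interface text tells. Its arguments: {"type":"object","properties":{"increments":{"type":"array","items":{"type":"object","properties":{"offset":{"type":"array","items":{"type":"number"}},"yaw":{"type":"number"},"jaw":{"type":"number"}}}},"squeeze":{"type":"number"}},"required":["increments"]}

```bash
mkdir -p pics; cat > h.py <<'E'
import numpy as np, cv2
from workcell import manip
from scipy.spatial.transform import Rotation as Ro
def cam(n):
    o=manip.get_obs(); p=manip.camera(n)
    if n=="wrist":
        T=np.eye(4); T[:3,:3]=Ro.from_quat(o["ee_rot"]).as_matrix(); T[:3,3]=o["position"]
        M=T@p["mount"]; p["R"]=M[:3,:3].T; p["t"]=-M[:3,:3].T@M[:3,3]
    return p
def cloud(p):
    h,w=p["depth"].shape
    uv=np.stack(np.meshgrid(np.arange(w),np.arange(h)),-1).reshape(-1,1,2).astype(np.float64)
    n=cv2.undistortPoints(uv,p["intrinsics"],np.array(p["D"]))[:,0]
    d=p["depth"].reshape(-1,1)
    X=np.hstack([n*d,d]); return ((X-p["t"])@p["R"]).reshape(h,w,3)
def save(p,f,box=None,s=1):
    im=p["pixels"][:,:,::-1]
    if box: im=im[box[1]:box[3],box[0]:box[2]]
    cv2.imwrite("pics/"+f,cv2.resize(im,None,fx=s,fy=s,interpolation=cv2.INTER_CUBIC))
E
python3 - <<'E'
from h import *
o=manip.get_obs(); print({k:np.round(v,3) for k,v in o.items()}, manip.tcp_to_tips)
print(np.round(Ro.from_quat(o["ee_rot"]).as_matrix(),3))
for n in["top","side"]:
    p=cam(n); C=cloud(p); np.savez(n+".npz",C=C,px=p["pixels"],d=p["depth"]); save(p,n+".png")
    print(n,"cam at",np.round(-p["R"].T@p["t"],3))
    for q in["four_center","seven_center","ten_center","twelve_center","tray_four","tray_seven","tray_ten","tray_twelve","tape_center","torch_center"]:
        for r in manip.recognise(p,q)[:3]:
            b=np.array(r["bbox"]); c=((b[:2]+b[2:])/2).astype(int)
            print(q,round(r["confidence"],2),b.astype(int),np.round(C[c[1],c[0]],3))
E
```

```text
{'clock': np.float64(0.0), 'joint_pos': array([-1.275,  0.333, -0.065,  1.461,  0.022,  1.35 , -0.088]), 'joint_velocities': array([0.001, 0.   , 0.   , 0.002, 0.002, 0.002, 0.002]), 'tau': array([-1.0000e-03, -6.2544e+01,  4.9000e-02, -3.9161e+01,  1.6000e-02,
        1.0000e-02, -0.0000e+00]), 'position': array([0.196, 0.593, 0.248]), 'ee_rot': array([ 0.699, -0.112,  0.112, -0.698]), 'ft_force': array([ 1.063, -0.471,  0.504]), 'torque': array([ 0.065,  0.026, -0.008]), 'grip_width': np.float64(1.001)} 0.017
[[ 0.95  -0.     0.313]
 [-0.313 -0.001  0.95 ]
 [ 0.    -1.    -0.001]]
top cam at [0.265 0.015 1.155]
four_center 0.57 [381 152 410 178] [ 0.646 -0.231  0.005]
four_center 0.55 [239 154 258 176] [0.63  0.22  0.112]
seven_center 0.62 [234 214 260 239] [0.449 0.227 0.109]
seven_center 0.28 [166 177 188 205] [0.561 0.433 0.111]
ten_center 0.91 [193 244 224 273] [0.368 0.353 0.056]
ten_center 0.9 [274 253 309 275] [0.341 0.109 0.05 ]
ten_center 0.81 [239 216 262 250] [0.428 0.216 0.107]
twelve_center 0.75 [197 143 231 170] [0.687 0.344 0.048]
twelve_center 0.63 [240 156 265 190]
[... 683 characters left out ...]
240 206 270 239] [0.335 0.069 0.057]
ten_center 0.68 [221 174 256 195] [0.375 0.338 0.035]
ten_center 0.55 [257 184 286 215] [0.429 0.201 0.04 ]
twelve_center 0.66 [317 172 342 197] [0.621 0.203 0.04 ]
tray_four 0.55 [294 230 323 245] [0.467 0.02  0.002]
tray_seven 0.82 [398 256 437 284] [ 0.641 -0.229  0.002]
tray_seven 0.44 [261 166 281 190] [0.433 0.2   0.108]
tray_ten 0.89 [342 203 391 235] [0.653 0.032 0.001]
tray_twelve 0.7 [318 153 339 177] [0.623 0.206 0.106]
tape_center 0.93 [388 316 441 373] [ 0.494 -0.422  0.002]
torch_center 0.72 [277 140 292 174] [0.566 0.434 0.053]
torch_center 0.43 [313 172 341 197] [0.608 0.192 0.048]
torch_center 0.38 [312 267 368 307] [ 0.444 -0.201  0.003]
```

```bash
python3 -c "
import cv2
a=cv2.imread('pics/top.png')[130:290,150:490]; cv2.imwrite('pics/t1.png',cv2.resize(a,None,fx=2.35,fy=2.35,interpolation=cv2.INTER_CUBIC))
a=cv2.imread('pics/side.png')[130:390,200:500]; cv2.imwrite('pics/s1.png',cv2.resize(a,None,fx=2.3,fy=2.3))"
```

```text
(no output)
```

View pics/t1.png

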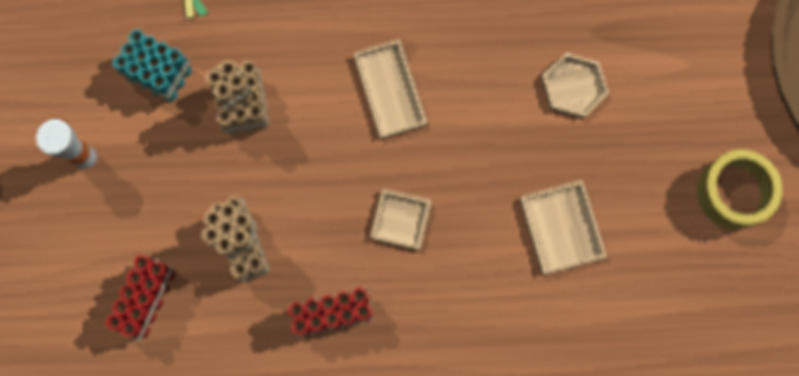

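View pics/s1.png

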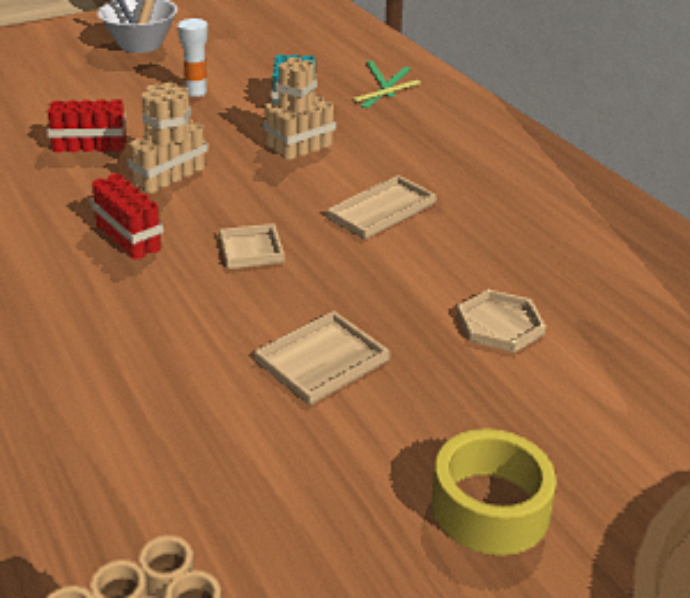

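The brown stacks are seven on ten (crop 232,240) and four on twelve (238,97). The red and turquoise blocks are decoys. The trays are tray_ten (390,88), tray_seven (575,85), tray_four (400,220) and tray_twelve (562,228). Next I measure them from the top cloud.

```bash
cat > fit.py <<'E'
from h import *
def rect(P):
    (c,s,a)=cv2.minAreaRect((P*1000).astype(np.float32)); 
    if s[0]<s[1]: s=(s[1],s[0]); a+=90
    a=(a+90)%180-90
    return np.round(c,1),np.round(s,1),round(a,1)
def blob(C,m,lab,mn=30):
    n,L,st,_=cv2.connectedComponentsWithStats(m.astype(np.uint8))
    for i in range(1,n):
        if st[i,4]>=mn:
            P=C[L==i]; print(lab,"px",st[i,:5],"z",np.round(np.median(P[:,2]),3),*rect(P[:,:2]))
E
python3 - <<'E'
from fit import *
z=np.load("top.npz"); C=z["C"]; px=z["px"]; d=z["d"]
h=cv2.cvtColor(px,cv2.COLOR_RGB2HSV); 
ok=d>0; reg=(C[...,0]>.3)&(C[...,0]<.8)&(abs(C[...,1])<.55)&ok
for n in ["tray_four"]: 
    for c in [(400,220),(562,228),(390,88),(575,85),(300,100)]:
        u,v=int(150+c[0]/2.35),int(130+c[1]/2.35); print(c,h[v,u],px[v,u],np.round(C[v,u],4))
blob(C,reg&(C[...,2]>.095),"up")
blob(C,reg&(C[...,2]>.045)&(C[...,2]<.075),"mid")
wood=reg&(h[...,2]>165)&(h[...,1]<130)&(abs(C[...,2])<.025)
blob(C,wood,"tray",200)
E
```

```text
(400, 220) [ 17  87 218] [218 187 144] [0.4668 0.0197 0.0034]
(562, 228) [ 18  87 217] [217 187 143] [ 0.4444 -0.1948  0.0033]
(390, 88) [ 18  85 215] [215 185 143] [0.6514 0.0281 0.0015]
(575, 85) [ 18  86 217] [217 187 144] [ 0.6436 -0.2281  0.0013]
(300, 100) [ 12 137 180] [180 121  83] [ 6.406e-01  1.515e-01 -1.000e-04]
up px [238 156  18  20 185] z 0.111 [631.  230.5] [40.2 38.5] -56.8
up px [165 181  17  16 205] z 0.11 [571.5 447.6] [45.2 42.9] 45.3
up px [237 217  21  23 324] z 0.111 [445.1 227.9] [57.2 54.6] -65.6
mid px [198 142  31  27 448] z 0.054 [688.5 346.3] [83.6 60.2] 59.6
mid px [241 156  21  28 250] z 0.055 [634.6 228.2] [79.7 60.3] 8.8
mid px [177 189  10  10  42] z 0.059 [563.4 438.1] [30.5 11.4] -44.7
mid px [246 233  16  16 116] z 0.056 [412.5 217.7] [40.4 34.1] -70.7
mid px [196 238  25  35 432] z 0.053 [375.9 355.5] [100.4  40.1] -25.0
mid px [273 253  35  19 366] z 0.051 [345.2 112.2] [97.9 40. ] -79.0
tray px [300 146  33  42 656] z 0.004 [653.3  24.8] [134.4  70.2] 14.7
tray px [381 152  29  27 449] z 0.004 [ 646.2 -230.9] [97.5 84.6] -46.5
tray px [372 206  37  40 846] z 0.004 [ 449.4 -197.2] [111.8  91.6] 12.2
tray px [308 210  26  26 387] z 0.004 [470.  19.] [72.2 68.8] -16.4
```

```bash
cat > to.py <<'E'
import sys
from h import *
# args: x y z phi(deg, direction of jaw axis, mod 180)
def to(x,y,z,phi):
    o=manip.get_obs(); R=Ro.from_quat(o["ee_rot"]).as_matrix()
    d=R.T@(np.array([x,y,z])-o["position"])
    f=np.degrees(np.arctan2(R[1,2],R[0,2]))
    yaw=(f-phi+90)%180-90
    print("pos",np.round(o["position"],4),"phi",round(f,1),"tilt",np.round(R[2],3),"-> offset",np.round(d,4),"yaw",round(yaw,1),"rows>=",np.ceil(max(np.linalg.norm(d)/.0417,abs(yaw)/7.16)),"q7",round(o["joint_pos"][6],2))
if __name__=="__main__": to(*map(float,sys.argv[1:5]))
E
python3 to.py 0.55 0.23 0.36 90
python3 -c "
from h import *
p=cam('wrist');print(np.round(p['mount'],3),p['intrinsics'])"
```

```text
pos [0.1959 0.5935 0.2483] phi 71.7 tilt [ 0. -1.  0.] -> offset [ 0.4502 -0.1117 -0.2342] yaw -18.3 rows>= 13.0 q7 -0.09
[[ 0.     0.948  0.32  -0.084]
 [ 0.    -0.32   0.948 -0.126]
 [ 1.     0.    -0.    -0.   ]
 [ 0.     0.     0.     1.   ]] [[346.17820047   0.         324.15811874]
 [  0.         346.17820047 199.73083652]
 [  0.           0.           1.        ]]
```

Request:
move_arm(
  increments=[
    {"offset":[0.2,-0.11,-0.1],"yaw":-7},
    {"offset":[0.45,-0.11,-0.234],"yaw":-18},
    {"offset":[0.45,-0.11,-0.234],"yaw":-18},
    {"offset":[0.45,-0.11,-0.234],"yaw":-18},
    {"offset":[0.45,-0.11,-0.234],"yaw":-18},
    {"offset":[0.45,-0.11,-0.234],"yaw":-18},
    {"offset":[0.45,-0.11,-0.234],"yaw":-18},
    {"offset":[0.45,-0.11,-0.234],"yaw":-18},
    {"offset":[0.45,-0.11,-0.234],"yaw":-18},
    {"offset":[0.45,-0.11,-0.234],"yaw":-18},
  ],
  squeeze=40,
)

```text
invalid input at $.increments[0]: expected keys offset, yaw, jaw
```

```bash
python3 to.py 0.48 0.22 0.36 90
```

```text
pos [0.1959 0.5935 0.2483] phi 71.7 tilt [-0. -1.  0.] -> offset [ 0.3869 -0.1117 -0.2656] yaw -18.3 rows>= 12.0 q7 -0.09
```

Request:
move_arm(
  increments=[
    {"offset":[0.387,-0.112,-0.265],"yaw":-18,"jaw":0},
    {"offset":[0.387,-0.112,-0.265],"yaw":-18,"jaw":0},
    {"offset":[0.387,-0.112,-0.265],"yaw":-18,"jaw":0},
    {"offset":[0.387,-0.112,-0.265],"yaw":-18,"jaw":0},
    {"offset":[0.387,-0.112,-0.265],"yaw":-18,"jaw":0},
    {"offset":[0.387,-0.112,-0.265],"yaw":-18,"jaw":0},
    {"offset":[0.387,-0.112,-0.265],"yaw":-18,"jaw":0},
    {"offset":[0.387,-0.112,-0.265],"yaw":-18,"jaw":0},
    {"offset":[0.387,-0.112,-0.265],"yaw":-18,"jaw":0},
    {"offset":[0.387,-0.112,-0.265],"yaw":-18,"jaw":0},
  ],
  squeeze=40,
)

```text
clock: 1.98
position: [0.4423, 0.2696, 0.3459]
ee_rot: [-0.707, 0.001, -0.002, 0.707]
ft_force: [0.4, -0.4, 0.3]
grip_width: 1.001
```

Request:
move_arm(
  increments=[
    {"offset":[0.06,0,-0.04],"yaw":0,"jaw":0},
    {"offset":[0.06,0,-0.04],"yaw":0,"jaw":0},
    {"offset":[0.06,0,-0.04],"yaw":0,"jaw":0},
    {"offset":[0.06,0,-0.04],"yaw":0,"jaw":0},
  ],
)

```text
clock: 2.32
position: [0.5033, 0.2277, 0.3457]
ee_rot: [-0.707, 0.003, -0.003, 0.707]
ft_force: [-1.0, 0.4, 0.3]
grip_width: 0.996
```

```bash
python3 to.py 0.48 0.22 0.36 90; python3 - <<'E'
from fit import *
p=cam("wrist"); C=cloud(p); save(p,"w1.png")
ok=p["depth"]>0
blob(C,ok&(C[...,2]>.095),"up",100)
blob(C,ok&(C[...,2]>.045)&(C[...,2]<.065),"mid",100)
E
```

```text
pos [0.5033 0.2277 0.3457] phi 89.5 tilt [ 0. -1.  0.] -> offset [-0.0232 -0.0144 -0.0078] yaw -0.5 rows>= 1.0 q7 1.08
up px [ 297   78   58   63 2372] z 0.11 [445.  229.6] [60.1 54.6] -7.7
up px [ 495  201   47   40 1413] z 0.11 [571.  447.8] [44.3 43.5] 47.3
up px [ 306  247   44   48 1291] z 0.113 [631.9 230.7] [40.8 40.6] 32.2
up px [   14   267   220   133 14558] z 0.395 [498.6 182.1] [55.5 29. ] -83.1
up px [  415   267   220   133 14570] z 0.395 [499.5 273.7] [55.1 29. ] 82.3
up px [ 237  379  175   21 2695] z 0.405 [491.4 228.1] [42.3  4.9] 89.9
mid px [ 164    0  100   40 2732] z 0.054 [347.5 112.4] [99.6 37.4] -79.7
mid px [ 405    0   76   87 3050] z 0.054 [376.1 355.5] [97.1 40.3] -24.7
mid px [296  58  39  33 636] z 0.05 [411.5 217. ] [39.3 30.4] -71.5
mid px [320 129  32  21 311] z 0.051 [483.8 241.9] [39.  14.8] -72.7
mid px [617 164  23  78 624] z 0.059 [571.2 613.8] [100.1  33.1] 16.2
mid px [482 193  27  25 232] z 0.055 [567. 441.] [31.9 16.3] -32.1
mid px [ 300  221   49   42 1001] z 0.055 [623.2 226.8] [59.4 56. ] -82.9
mid px [ 378  256   48   60 1723] z 0.055 [686.9 346. ] [77.7 60.2] 59.6
```

View pics/w1.png

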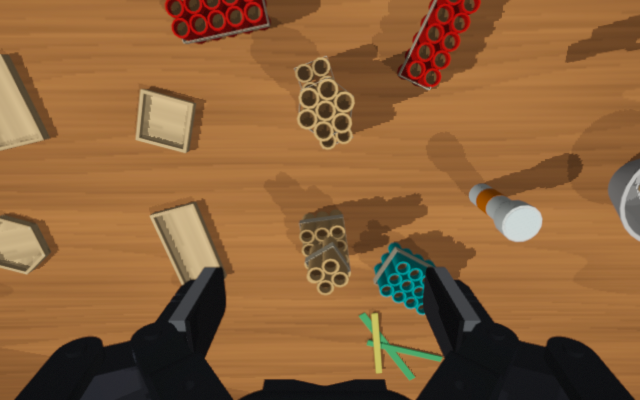

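The picture confirms it: seven at (326,108), four at (327,268), with their bundles beneath. The decoys are red (215,15), red (440,45) and turquoise (405,280). I start with the four.

```bash
python3 to.py 0.632 0.2307 0.20 32.2
```

```text
pos [0.5022 0.2293 0.3457] phi 89.7 tilt [ 0.    -1.     0.001] -> offset [0.1298 0.1457 0.002 ] yaw 57.5 rows>= 9.0 q7 1.08
```

Request:
move_arm(
  increments=[
    {"offset":[0.13,0.08,0.002],"yaw":57.5,"jaw":0},
    {"offset":[0.13,0.08,0.002],"yaw":57.5,"jaw":0},
    {"offset":[0.13,0.08,0.002],"yaw":57.5,"jaw":0},
    {"offset":[0.13,0.08,0.002],"yaw":57.5,"jaw":0},
    {"offset":[0.13,0.146,0.002],"yaw":57.5,"jaw":0},
    {"offset":[0.13,0.146,0.002],"yaw":57.5,"jaw":0},
    {"offset":[0.13,0.146,0.002],"yaw":57.5,"jaw":0},
    {"offset":[0.13,0.146,0.002],"yaw":57.5,"jaw":0},
    {"offset":[0.13,0.146,0.002],"yaw":57.5,"jaw":0},
    {"offset":[0.13,0.146,0.002],"yaw":57.5,"jaw":0},
  ],
)

```text
clock: 3.2
position: [0.6315, 0.2323, 0.1998]
ee_rot: [-0.62, 0.34, -0.34, 0.62]
ft_force: [0.2, -0.1, 0.4]
grip_width: 1.002
```

```bash
python3 to.py 0.632 0.2307 0.105 32.2; python3 - <<'E'
from fit import *
p=cam("wrist"); C=cloud(p)
ok=p["depth"]>0
blob(C,ok&(C[...,2]>.095)&(C[...,2]<.14),"up",100)
E
```

```text
pos [0.6315 0.2323 0.1998] phi 32.5 tilt [-0.001 -1.     0.001] -> offset [ 0.0017  0.0948 -0.0005] yaw 0.3 rows>= 3.0 q7 0.28
up px [    0     0   115   111 10155] z 0.114 [447.4 229.4] [60.8 55.7] -9.0
up px [ 295  182   63   70 3724] z 0.113 [632.7 231. ] [41.2 40.4] -57.2
```

Request:
move_arm(
  increments=[
    {"offset":[0.001,0.04,0],"yaw":0.3,"jaw":0},
    {"offset":[0.001,0.075,0],"yaw":0.3,"jaw":0},
    {"offset":[0.001,0.095,0],"yaw":0.3,"jaw":0},
    {"offset":[0.001,0.095,0],"yaw":0.3,"jaw":255},
    {"offset":[0.001,0.095,0],"yaw":0.3,"jaw":255},
    {"offset":[0.001,0.095,0],"yaw":0.3,"jaw":255},
    {"offset":[0.001,0.095,0],"yaw":0.3,"jaw":255},
    {"offset":[0.001,0.095,0],"yaw":0.3,"jaw":255},
    {"offset":[0.001,0.095,0],"yaw":0.3,"jaw":255},
    {"offset":[0.001,0.095,0],"yaw":0.3,"jaw":255},
  ],
  squeeze=30,
)

```text
clock: 4.08
position: [0.6336, 0.2317, 0.1077]
ee_rot: [-0.618, 0.341, -0.342, 0.621]
ft_force: [-0.4, 0.4, 7.0]
grip_width: 0.465
```

Request:
move_arm(
  increments=[
    {"offset":[0,0,0],"yaw":0,"jaw":255},
    {"offset":[0,0,0],"yaw":0,"jaw":255},
    {"offset":[0,-0.015,0],"yaw":0,"jaw":255},
    {"offset":[0,-0.045,0],"yaw":0,"jaw":255},
    {"offset":[0,-0.085,0],"yaw":0,"jaw":255},
    {"offset":[0,-0.1,0],"yaw":0,"jaw":255},
    {"offset":[0,-0.1,0],"yaw":0,"jaw":255},
  ],
)

```text
clock: 4.67
position: [0.6353, 0.2319, 0.2134]
ee_rot: [-0.615, 0.339, -0.344, 0.623]
ft_force: [1.4, 0.4, 0.0]
grip_width: 0.464
```

```bash
python3 to.py 0.470 0.019 0.18 73.6
```

```text
pos [0.6353 0.2319 0.2134] phi 32.3 tilt [ 0.    -1.     0.013] -> offset [ 0.0918  0.0301 -0.2538] yaw -41.3 rows>= 7.0 q7 0.28
```

Request:
move_arm(
  increments=[
    {"offset":[0.09,0.0,-0.25],"yaw":-41,"jaw":255},
    {"offset":[0.09,0.03,-0.25],"yaw":-41,"jaw":255},
    {"offset":[0.092,0.03,-0.254],"yaw":-41.3,"jaw":255},
    {"offset":[0.092,0.03,-0.254],"yaw":-41.3,"jaw":255},
    {"offset":[0.092,0.03,-0.254],"yaw":-41.3,"jaw":255},
    {"offset":[0.092,0.03,-0.254],"yaw":-41.3,"jaw":255},
    {"offset":[0.092,0.03,-0.254],"yaw":-41.3,"jaw":255},
    {"offset":[0.092,0.03,-0.254],"yaw":-41.3,"jaw":255},
    {"offset":[0.092,0.03,-0.254],"yaw":-41.3,"jaw":255},
    {"offset":[0.092,0.03,-0.254],"yaw":-41.3,"jaw":255},
  ],
)

```text
clock: 5.5
position: [0.4703, 0.0193, 0.1802]
ee_rot: [-0.697, 0.097, -0.105, 0.703]
ft_force: [-0.6, 1.1, 0.1]
grip_width: 0.464
```

```bash
cat >> fit.py <<'E'
def lips(C,px,ok,mn=150):
    h=cv2.cvtColor(px,cv2.COLOR_RGB2HSV)
    blob(C,ok&(h[...,2]>165)&(h[...,1]<130)&(abs(C[...,2])<.025),"tray",mn)
def look(f=None):
    p=cam("wrist"); C=cloud(p); ok=p["depth"]>0
    if f: save(p,f)
    return p,C,ok
E
python3 to.py 0.470 0.019 0.18 73.6; python3 - <<'E'
from fit import *
p,C,ok=look("w2.png")
lips(C,p["pixels"],ok,1500)
o=manip.get_obs()["position"]
blob(C,ok&(abs(C[...,2]-o[2]-.012)<.012)&(np.hypot(C[...,0]-o[0],C[...,1]-o[1])<.04),"held",300)
E
```

```text
pos [0.4703 0.0193 0.1802] phi 73.6 tilt [ 0.009 -1.     0.01 ] -> offset [-0.0002  0.0002 -0.0004] yaw -0.0 rows>= 1.0 q7 1.17
tray px [ 282  139   79   75 4472] z 0.004 [468.5  18.1] [71.5 68.1] -15.9
tray px [   8  148  156  138 8665] z 0.004 [ 447.6 -199.9] [111.5 100. ] 12.5
held px [  232   249   184   105 12328] z 0.19 [470.1  19.1] [67.4 41.1] 73.8
```

View pics/w2.png

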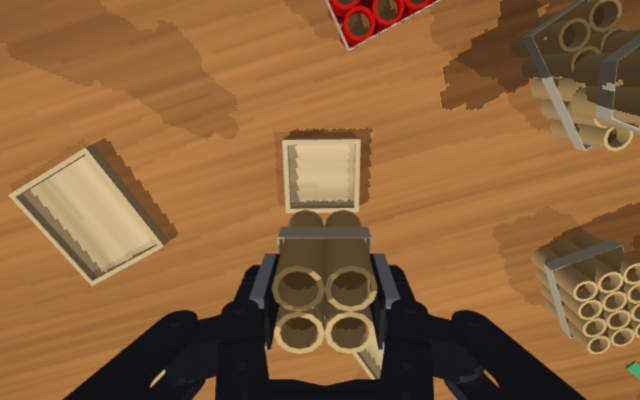

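Held square over tray_four, with the tray aligned at (321,176). Lowering.

Request:
move_arm(
  increments=[
    {"offset":[-0.001,0.04,0],"yaw":0,"jaw":255},
    {"offset":[-0.001,0.08,0],"yaw":0,"jaw":255},
    {"offset":[-0.001,0.11,0],"yaw":0,"jaw":255},
    {"offset":[-0.001,0.122,0],"yaw":0,"jaw":255},
    {"offset":[-0.001,0.128,0],"yaw":0,"jaw":255},
    {"offset":[-0.001,0.128,0],"yaw":0,"jaw":255},
    {"offset":[-0.001,0.128,0],"yaw":0,"jaw":255},
  ],
)

```text
clock: 6.13
position: [0.4716, 0.0214, 0.0522]
ee_rot: [-0.697, 0.097, -0.104, 0.703]
ft_force: [0.3, 1.2, -0.5]
grip_width: 0.461
```

Request:
move_arm(
  increments=[
    {"offset":[0,0,0],"yaw":0,"jaw":60},
    {"offset":[0,0,0],"yaw":0,"jaw":60},
    {"offset":[0,0,0],"yaw":0,"jaw":60},
    {"offset":[0,0,0],"yaw":0,"jaw":60},
    {"offset":[0,-0.03,0],"yaw":0,"jaw":60},
    {"offset":[0,-0.07,0],"yaw":0,"jaw":0},
    {"offset":[0,-0.11,0],"yaw":0,"jaw":0},
    {"offset":[0,-0.15,0],"yaw":0,"jaw":0},
    {"offset":[0,-0.17,0],"yaw":0,"jaw":0},
  ],
)

```text
clock: 6.88
position: [0.4709, 0.0202, 0.2271]
ee_rot: [-0.696, 0.095, -0.106, 0.704]
ft_force: [0.6, -0.0, 0.3]
grip_width: 1.001
```

```bash
python3 to.py 0.445 0.2295 0.2 82.3;python3 to.py 0.445 0.2295 0.2 22.3; python3 - <<'E'
from fit import *
p,C,ok=look()
blob(C,ok&(C[...,2]>.045)&(C[...,2]<.075),"mid",300)
E
```

```text
pos [0.4709 0.0202 0.2271] phi 73.7 tilt [ 0.014 -1.     0.012] -> offset [-0.0841  0.0284  0.1932] yaw -8.6 rows>= 6.0 q7 1.14
pos [0.4709 0.0202 0.2271] phi 73.7 tilt [ 0.014 -1.     0.012] -> offset [-0.0841  0.0284  0.1932] yaw 51.4 rows>= 8.0 q7 1.14
mid px [ 326    0  107   48 2544] z 0.051 [363.1  96.4] [78.5 32.9] 73.7
mid px [ 508    9   75  130 3791] z 0.058 [444.7 220.3] [102.2  42.6] 6.4
mid px [ 300  155   47   49 1872] z 0.057 [470.8  21.5] [40.7 39.6] -15.2
mid px [ 528  229   84   89 4976] z 0.057 [635.  226.9] [81.7 60.3] 8.0
```

Request:
move_arm(
  increments=[
    {"offset":[-0.084,0.0,0.193],"yaw":51.4,"jaw":0},
    {"offset":[-0.084,0.0,0.193],"yaw":51.4,"jaw":0},
    {"offset":[-0.084,0.0,0.193],"yaw":51.4,"jaw":0},
    {"offset":[-0.084,0.0,0.193],"yaw":51.4,"jaw":0},
    {"offset":[-0.084,0.028,0.193],"yaw":51.4,"jaw":0},
    {"offset":[-0.084,0.028,0.193],"yaw":51.4,"jaw":0},
    {"offset":[-0.084,0.028,0.193],"yaw":51.4,"jaw":0},
    {"offset":[-0.084,0.028,0.193],"yaw":51.4,"jaw":0},
    {"offset":[-0.084,0.028,0.193],"yaw":51.4,"jaw":0},
  ],
)

```text
clock: 7.68
position: [0.446, 0.23, 0.2023]
ee_rot: [-0.58, 0.391, -0.399, 0.593]
ft_force: [-0.1, -0.2, 0.6]
grip_width: 1.0
```

```bash
python3 - <<'E'
from fit import *
p,C,ok=look("w3.png")
blob(C,ok&(C[...,2]>.1)&(C[...,2]<.14),"up",300)
blob(C,ok&(C[...,2]>.04)&(C[...,2]<.07),"mid",300)
E
python3 to.py 0.445 0.2295 0.105 22.3
```

```text
up px [ 280  167   85   94 5683] z 0.114 [445.7 229.5] [60. 54.] -66.3
mid px [ 269    0   91   62 3127] z 0.05 [394.8 347.3] [56.3 39.8] -24.4
mid px [ 581  125   59   94 3465] z 0.054 [669.2 330.7] [74.3 43.7] -59.6
mid px [ 257  161   49   52 1315] z 0.054 [407.3 220.7] [47.8 30.1] 76.7
mid px [336 164  46  54 957] z 0.053 [477.7 246.1] [49.3 28.2] -39.1
mid px [ 139  208   60  110 4550] z 0.056 [346.2 112.9] [101.2  39.4] -79.7
mid px [ 460  223  114   82 6132] z 0.056 [635.3 228. ] [82.2 60.7] 8.5
mid px [ 241  350   54   46 1114] z 0.054 [471.2  22.9] [41.1 40.4] -16.3
pos [0.4462 0.2296 0.2025] phi 22.4 tilt [-0.001 -1.     0.022] -> offset [-0.0003  0.0974 -0.0033] yaw 0.1 rows>= 3.0 q7 -0.16
```

View pics/w3.png

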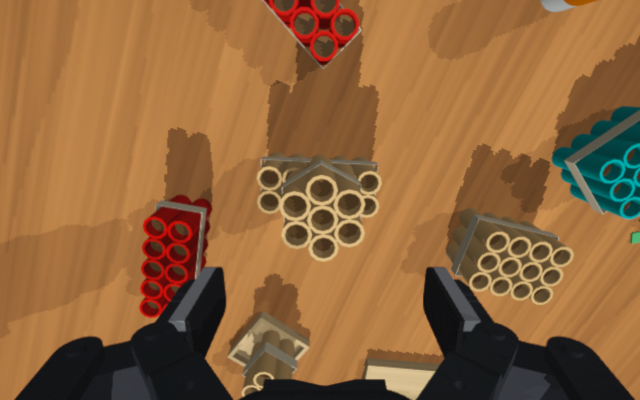

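The seven sits at (322,218) with its flats facing the pads. Grasping.

Request:
move_arm(
  increments=[
    {"offset":[0,0.04,-0.001],"yaw":0,"jaw":0},
    {"offset":[0,0.08,-0.003],"yaw":0,"jaw":0},
    {"offset":[0,0.097,-0.003],"yaw":0,"jaw":0},
    {"offset":[0,0.097,-0.003],"yaw":0,"jaw":0},
    {"offset":[0,0.097,-0.003],"yaw":0,"jaw":255},
    {"offset":[0,0.097,-0.003],"yaw":0,"jaw":255},
    {"offset":[0,0.097,-0.003],"yaw":0,"jaw":255},
    {"offset":[0,0.097,-0.003],"yaw":0,"jaw":255},
    {"offset":[0,0.097,-0.003],"yaw":0,"jaw":255},
    {"offset":[0,0.097,-0.003],"yaw":0,"jaw":255},
  ],
)

```text
clock: 8.57
position: [0.4466, 0.23, 0.1077]
ee_rot: [-0.58, 0.389, -0.398, 0.595]
ft_force: [-1.1, -0.8, 7.1]
grip_width: 0.636
```

Request:
move_arm(
  increments=[
    {"offset":[0,0,0],"yaw":0,"jaw":255},
    {"offset":[0,0,0],"yaw":0,"jaw":255},
    {"offset":[0,-0.015,0],"yaw":0,"jaw":255},
    {"offset":[0,-0.045,0],"yaw":0,"jaw":255},
    {"offset":[0,-0.085,0],"yaw":0,"jaw":255},
    {"offset":[0,-0.11,0],"yaw":0,"jaw":255},
    {"offset":[0,-0.12,0],"yaw":0,"jaw":255},
    {"offset":[0,-0.12,0],"yaw":0,"jaw":255},
  ],
)

```text
clock: 9.23
position: [0.445, 0.2293, 0.2304]
ee_rot: [-0.578, 0.388, -0.398, 0.597]
ft_force: [0.7, -0.4, -0.6]
grip_width: 0.64
```

```bash
python3 to.py 0.646 -0.231 0.2 43.5; python3 - <<'E'
from fit import *
p,C,ok=look()
blob(C,ok&(C[...,2]>.04)&(C[...,2]<.07),"mid",300)
E
```

```text
pos [0.445  0.2293 0.2304] phi 22.4 tilt [-0.003 -1.     0.03 ] -> offset [0.5023 0.0292 0.0095] yaw -21.1 rows>= 13.0 q7 -0.17
mid px [ 262    0   94   65 3070] z 0.05 [388.5 349.9] [70.4 39.9] -23.5
mid px [549   0  46  12 359] z 0.054 [572.2 433.9] [20.5  4.3] 1.3
mid px [ 557  109   83  100 5192] z 0.055 [686.5 345.3] [76.3 61.4] 60.6
mid px [ 262  154  114   53 4247] z 0.052 [444.  228.6] [99.8 40.3] 18.7
mid px [ 151  198   56  105 4432] z 0.055 [346.1 112.5] [101.2  40. ] -79.4
mid px [ 448  212  102   76 5100] z 0.056 [635.4 227.8] [81. 61.] 8.4
mid px [ 249  344   44   40 1069] z 0.06 [471.3  22.5] [41.  40.9] -15.6
```

Request:
move_arm(
  increments=[
    {"offset":[0.502,0.0,0.01],"yaw":-21,"jaw":255},
    {"offset":[0.502,0.0,0.01],"yaw":-21,"jaw":255},
    {"offset":[0.502,0.0,0.01],"yaw":-21,"jaw":255},
    {"offset":[0.502,0.0,0.01],"yaw":-21,"jaw":255},
    {"offset":[0.502,0.0,0.01],"yaw":-21,"jaw":255},
    {"offset":[0.502,0.0,0.01],"yaw":-21,"jaw":255},
    {"offset":[0.502,0.0,0.01],"yaw":-21,"jaw":255},
    {"offset":[0.502,0.0,0.01],"yaw":-21,"jaw":255},
    {"offset":[0.502,0.0,0.01],"yaw":-21,"jaw":255},
    {"offset":[0.45,0.0,0.01],"yaw":-21,"jaw":255},
  ],
)

```text
clock: 10.12
position: [0.6037, -0.1385, 0.2251]
ee_rot: [-0.642, 0.274, -0.285, 0.656]
ft_force: [1.2, 0.3, -0.8]
grip_width: 0.637
```

```bash
python3 to.py 0.646 -0.231 0.2 43.5; python3 - <<'E'
from fit import *
p,C,ok=look("w4.png")
lips(C,p["pixels"],ok,1500)
o=manip.get_obs()["position"]
blob(C,ok&(abs(C[...,2]-o[2]-.012)<.012)&(np.hypot(C[...,0]-o[0],C[...,1]-o[1])<.04),"held",300)
E
```

```text
pos [ 0.6037 -0.1385  0.2251] phi 43.4 tilt [ 0.006 -1.     0.024] -> offset [ 0.0961  0.0249 -0.0335] yaw -0.1 rows>= 3.0 q7 1.06
tray px [ 400    6  152  136 9139] z 0.004 [652.8  26. ] [133.8  70.4] 15.3
tray px [  82   22  143  146 9290] z 0.004 [ 444.8 -200.4] [111.8  94.9] 11.5
held px [  211   226   202   146 17461] z 0.235 [ 602.4 -138.5] [63.6 56.1] 75.0
```

View pics/w4.png

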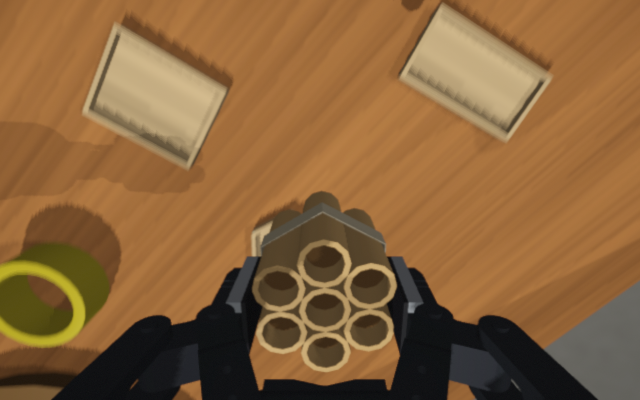

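```bash
python3 - <<'E'
from fit import *
for n in["top","side"]:
    p=cam(n); C=cloud(p); px=p["pixels"]; h=cv2.cvtColor(px,cv2.COLOR_RGB2HSV)
    m=(h[...,2]>165)&(h[...,1]<130)&(abs(C[...,2])<.025)&(np.hypot(C[...,0]-.646,C[...,1]+.231)<.07)
    P=C[m][:,:2]*1000
    best=[]
    for a in range(60):
        u=np.radians(a+np.array([0,60,120])); D=np.c_[np.cos(u),np.sin(u)]
        s=P@D.T; w=np.percentile(s,99,axis=0)-np.percentile(s,1,axis=0); c=(np.percentile(s,99,axis=0)+np.percentile(s,1,axis=0))/2
        best.append((w.sum(),a,np.round(w,1),np.round(np.linalg.lstsq(D,c,rcond=None)[0],1)))
    best.sort(key=lambda b:b[0]); print(n,len(P),best[:4])
E
```

```text
Traceback (most recent call last):
IndexError: index -1 is out of bounds for axis 0 with size 0
```

Arm occludes it from the top now; use the saved initial data.

```bash
python3 - <<'E'
from fit import *
for n in["top","side"]:
    z=np.load(n+".npz"); C=z["C"]; h=cv2.cvtColor(z["px"],cv2.COLOR_RGB2HSV)
    m=(h[...,2]>150)&(h[...,1]<130)&(abs(C[...,2])<.025)&(np.hypot(C[...,0]-.646,C[...,1]+.231)<.07)
    P=C[m][:,:2]*1000
    best=[]
    for a in range(60):
        u=np.radians(a+np.array([0,60,120])); D=np.c_[np.cos(u),np.sin(u)]
        s=P@D.T; hi,lo=np.percentile(s,99.5,axis=0),np.percentile(s,.5,axis=0); w=hi-lo
        best.append((round(w.sum(),1),a,np.round(w,1),np.round(np.linalg.lstsq(D,(hi+lo)/2,rcond=None)[0],1)))
    best.sort(key=lambda b:b[0]); print(n,len(P)); [print(b) for b in best[:5]]
E
python3 to.py 0.646 -0.231 0.2 43.5
```

```text
top 504
(np.float64(260.3), 41, array([85.8, 86.1, 88.4]), array([ 645.3, -230.7]))
(np.float64(260.3), 42, array([85.9, 86.1, 88.3]), array([ 645.4, -230.9]))
(np.float64(260.5), 40, array([86.1, 86. , 88.3]), array([ 645.3, -230.7]))
(np.float64(260.6), 43, array([86. , 86.6, 88. ]), array([ 645.4, -231. ]))
(np.float64(260.9), 39, array([86.5, 86.1, 88.3]), array([ 645.3, -230.7]))
side 582
(np.float64(259.2), 44, array([88.9, 82.1, 88.3]), array([ 646.8, -226.1]))
(np.float64(259.5), 30, array([89.6, 86. , 83.8]), array([ 644.7, -226. ]))
(np.float64(259.5), 45, array([88.4, 82.4, 88.8]), array([ 646.7, -226.1]))
(np.float64(259.6), 43, array([89.5, 82.4, 87.7]), array([ 646.9, -226.1]))
(np.float64(259.7), 31, array([89.9, 85.9, 83.9]), array([ 645.1, -225.9]))
pos [ 0.6033 -0.1445  0.2245] phi 42.9 tilt [ 0.008 -1.     0.02 ] -> offset [ 0.0922  0.0247 -0.0281] yaw -0.6 rows>= 3.0 q7 1.06
```

Request:
move_arm(
  increments=[
    {"offset":[0.092,0.025,-0.028],"yaw":0,"jaw":255},
    {"offset":[0.092,0.025,-0.028],"yaw":0,"jaw":255},
    {"offset":[0.092,0.025,-0.028],"yaw":0,"jaw":255},
    {"offset":[0.092,0.025,-0.028],"yaw":0,"jaw":255},
    {"offset":[0.092,0.025,-0.028],"yaw":0,"jaw":255},
  ],
)

```text
clock: 10.63
position: [0.6447, -0.2321, 0.1965]
ee_rot: [-0.643, 0.279, -0.288, 0.653]
ft_force: [0.7, 1.2, -0.7]
grip_width: 0.638
```

```bash
python3 to.py 0.6455 -0.230 0.053 42.5
```

```text
pos [ 0.6447 -0.2321  0.1965] phi 42.7 tilt [ 0.005 -1.     0.017] -> offset [-0.0017  0.1435 -0.0004] yaw 0.2 rows>= 4.0 q7 1.22
```

Request:
move_arm(
  increments=[
    {"offset":[-0.002,0.04,0],"yaw":0,"jaw":255},
    {"offset":[-0.002,0.08,0],"yaw":0,"jaw":255},
    {"offset":[-0.002,0.115,0],"yaw":0,"jaw":255},
    {"offset":[-0.002,0.135,0],"yaw":0,"jaw":255},
    {"offset":[-0.002,0.1435,0],"yaw":0,"jaw":255},
    {"offset":[-0.002,0.1435,0],"yaw":0,"jaw":255},
    {"offset":[-0.002,0.1435,0],"yaw":0,"jaw":255},
  ],
)

```text
clock: 11.22
position: [0.6457, -0.2281, 0.053]
ee_rot: [-0.643, 0.279, -0.287, 0.653]
ft_force: [0.8, 0.2, 0.1]
grip_width: 0.637
```

Request:
move_arm(
  increments=[
    {"offset":[0,0,0],"yaw":0,"jaw":30},
    {"offset":[0,0,0],"yaw":0,"jaw":30},
    {"offset":[0,0,0],"yaw":0,"jaw":30},
    {"offset":[0,0,0],"yaw":0,"jaw":30},
    {"offset":[0,-0.03,0],"yaw":0,"jaw":30},
    {"offset":[0,-0.07,0],"yaw":0,"jaw":0},
    {"offset":[0,-0.11,0],"yaw":0,"jaw":0},
    {"offset":[0,-0.15,0],"yaw":0,"jaw":0},
    {"offset":[0,-0.19,0],"yaw":0,"jaw":0},
    {"offset":[0,-0.19,0],"yaw":0,"jaw":0},
  ],
)

```text
clock: 12.05
position: [0.645, -0.2315, 0.2526]
ee_rot: [-0.642, 0.275, -0.291, 0.653]
ft_force: [-0.1, -0.7, 1.1]
grip_width: 1.002
```

```bash
python3 - <<'E'
from fit import *
p,C,ok=look()
blob(C,ok&(C[...,2]>.05)&(C[...,2]<.075),"mid",300)
E
python3 to.py 0.635 0.2275 0.18 98.4
```

```text
mid px [ 294  137   59   65 2668] z 0.057 [ 645.2 -227.7] [59.7 54. ] -45.5
pos [ 0.6442 -0.231   0.2485] phi 42.8 tilt [ 0.012 -1.     0.022] -> offset [-0.3435  0.0709  0.3031] yaw -55.6 rows>= 12.0 q7 1.21
```

Request:
move_arm(
  increments=[
    {"offset":[-0.343,0.03,0.303],"yaw":-55.6,"jaw":0},
    {"offset":[-0.343,0.03,0.303],"yaw":-55.6,"jaw":0},
    {"offset":[-0.343,0.03,0.303],"yaw":-55.6,"jaw":0},
    {"offset":[-0.343,0.03,0.303],"yaw":-55.6,"jaw":0},
    {"offset":[-0.343,0.03,0.303],"yaw":-55.6,"jaw":0},
    {"offset":[-0.343,0.03,0.303],"yaw":-55.6,"jaw":0},
    {"offset":[-0.343,0.03,0.303],"yaw":-55.6,"jaw":0},
    {"offset":[-0.343,0.03,0.303],"yaw":-55.6,"jaw":0},
    {"offset":[-0.343,0.03,0.303],"yaw":-55.6,"jaw":0},
    {"offset":[-0.343,0.03,0.303],"yaw":-55.6,"jaw":0},
  ],
)

```text
clock: 12.93
position: [0.6343, 0.1884, 0.2221]
ee_rot: [-0.704, -0.06, 0.044, 0.707]
ft_force: [1.1, 0.5, 0.1]
grip_width: 0.999
```

```bash
python3 to.py 0.635 0.2275 0.17 98.4
```

```text
pos [0.6343 0.1884 0.2221] phi 98.4 tilt [ 0.024 -1.     0.003] -> offset [0.0052 0.0523 0.0385] yaw 0.0 rows>= 2.0 q7 1.43
```

Request:
move_arm(
  increments=[
    {"offset":[0.005,0.025,0.038],"yaw":0,"jaw":0},
    {"offset":[0.005,0.052,0.038],"yaw":0,"jaw":0},
    {"offset":[0.005,0.052,0.038],"yaw":0,"jaw":0},
    {"offset":[0.005,0.052,0.038],"yaw":0,"jaw":0},
    {"offset":[0.005,0.052,0.038],"yaw":0,"jaw":0},
  ],
)

```text
clock: 13.35
position: [0.6356, 0.2253, 0.1713]
ee_rot: [-0.704, -0.06, 0.043, 0.706]
ft_force: [1.2, -0.3, 0.2]
grip_width: 0.999
```

```bash
python3 - <<'E'
from fit import *
p,C,ok=look("w5.png")
blob(C,ok&(C[...,2]>.045)&(C[...,2]<.075),"mid",300)
E
python3 to.py 0.635 0.2275 0.045 98.4
```

```text
mid px [617 133  23  46 742] z 0.053 [574.3 437.1] [30.9 11.2] 14.9
mid px [ 285  143   86  108 7695] z 0.055 [635.5 227.7] [80.3 59.7] 7.9
mid px [ 405  224  120   90 4747] z 0.056 [687.7 347.3] [81.  59.7] 60.3
pos [0.636  0.2252 0.1721] phi 98.3 tilt [ 0.026 -1.     0.002] -> offset [-0.004   0.127   0.0021] yaw -0.1 rows>= 4.0 q7 1.38
```

View pics/w5.png

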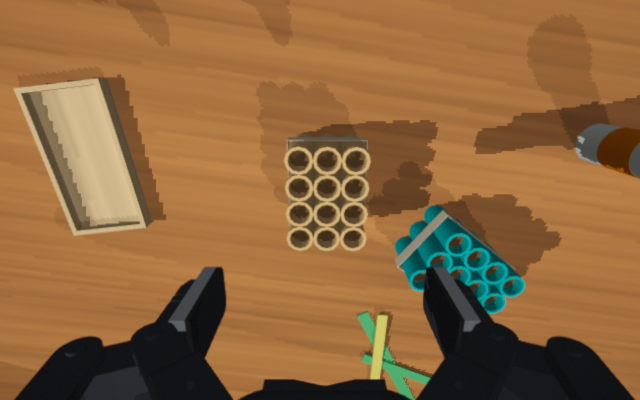

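The brown twelve at (328,200) is square to the jaws; the turquoise decoy at (465,265) is clear of the fingers.

Request:
move_arm(
  increments=[
    {"offset":[-0.004,0.04,0.002],"yaw":0.3,"jaw":0},
    {"offset":[-0.004,0.08,0.002],"yaw":0.3,"jaw":0},
    {"offset":[-0.004,0.11,0.002],"yaw":0.3,"jaw":0},
    {"offset":[-0.004,0.125,0.002],"yaw":0.3,"jaw":0},
    {"offset":[-0.004,0.125,0.002],"yaw":0.3,"jaw":0},
    {"offset":[-0.004,0.125,0.002],"yaw":0.3,"jaw":0},
  ],
)

```text
clock: 13.9
position: [0.636, 0.2264, 0.0484]
ee_rot: [-0.704, -0.058, 0.039, 0.707]
ft_force: [0.9, 0.4, 0.5]
grip_width: 1.003
```

Request:
move_arm(
  increments=[
    {"offset":[0,0,0],"yaw":0,"jaw":255},
    {"offset":[0,0,0],"yaw":0,"jaw":255},
    {"offset":[0,0,0],"yaw":0,"jaw":255},
    {"offset":[0,0,0],"yaw":0,"jaw":255},
    {"offset":[0,0,0],"yaw":0,"jaw":255},
    {"offset":[0,0,0],"yaw":0,"jaw":255},
    {"offset":[0,-0.02,0],"yaw":0,"jaw":255},
    {"offset":[0,-0.06,0],"yaw":0,"jaw":255},
    {"offset":[0,-0.1,0],"yaw":0,"jaw":255},
    {"offset":[0,-0.14,0],"yaw":0,"jaw":255},
  ],
)

```text
clock: 14.73
position: [0.6322, 0.2253, 0.1914]
ee_rot: [-0.704, -0.059, 0.038, 0.707]
ft_force: [0.5, 0.8, -0.2]
grip_width: 0.695
```

```bash
python3 to.py 0.447 -0.1985 0.18 102.2; python3 - <<'E'
from fit import *
p,C,ok=look()
o=manip.get_obs()["position"]
blob(C,ok&(abs(C[...,2]-o[2]-.012)<.012)&(np.hypot(C[...,0]-o[0],C[...,1]-o[1])<.06),"held",300)
E
```

```text
pos [0.6322 0.2253 0.1914] phi 97.9 tilt [ 0.029 -1.     0.003] -> offset [-0.2417  0.0034 -0.3944] yaw -4.3 rows>= 12.0 q7 1.37
held px [ 187  279   64   75 2007] z 0.213 [633.8 189.1] [26.3 14.5] 8.3
held px [ 398  279   64   75 1986] z 0.213 [623.4 261.3] [26.5 14.3] 7.7
```

```bash
python3 - <<'E'
from fit import *
p,C,ok=look("w6.png")
blob(C,ok&(C[...,2]>.03)&(C[...,2]<.26),"z",800)
E
```

```text
z px [ 574  117   66   66 2820] z 0.065 [573.3 436.8] [37.8 23.5] -5.5
z px [   59   165   528   235 61331] z 0.21 [660.2 276. ] [231.8  97.4] 59.9
```

View pics/w6.png

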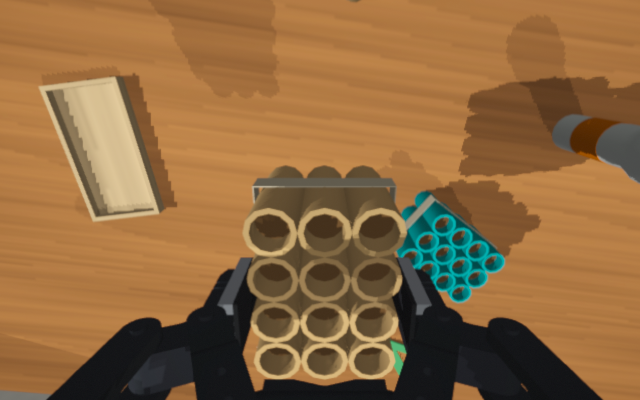

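```bash
cat >> fit.py <<'E'
def held():
    p,C,ok=look(); o=manip.get_obs()["position"]
    h=cv2.cvtColor(p["pixels"],cv2.COLOR_RGB2HSV)
    m=ok&(h[...,1]>40)&(h[...,0]<25)&(C[...,2]>o[2]-.01)&(C[...,2]<o[2]+.03)&(np.hypot(C[...,0]-o[0],C[...,1]-o[1])<.065)
    P=C[m]; P=P[P[:,2]>np.percentile(P[:,2],30)]
    A=np.c_[P[:,:2]-o[:2],np.ones(len(P))]
    for _ in range(8):
        k=np.linalg.lstsq(A,P[:,2],rcond=None)[0]; r=P[:,2]-A@k; s=r>-.002
        A,P=A[s],P[s]
    print("held n",len(P),"plane slope",np.round(k[:2],3),"top-TCP",round(k[2]-o[2],4),*rect(P[:,:2]),"tcp",np.round(o,4))
E
python3 -c "
from fit import *
held()"; python3 to.py 0.447 -0.1985 0.18 102.2
```

```text
held n 11185 plane slope [0.009 0.001] top-TCP 0.0124 [633.8 226.5] [87.3 81.2] -81.5 tcp [0.6344 0.2261 0.1941]
pos [0.6344 0.2261 0.1941] phi 97.9 tilt [ 0.036 -0.999  0.005] -> offset [-0.2441  0.0033 -0.3949] yaw -4.3 rows>= 12.0 q7 1.37
```

Request:
move_arm(
  increments=[
    {"offset":[-0.244,0.003,-0.395],"yaw":-4,"jaw":255},
    {"offset":[-0.244,0.003,-0.395],"yaw":-4,"jaw":255},
    {"offset":[-0.244,0.003,-0.395],"yaw":-4,"jaw":255},
    {"offset":[-0.244,0.003,-0.395],"yaw":-4,"jaw":255},
    {"offset":[-0.244,0.003,-0.395],"yaw":-4,"jaw":255},
    {"offset":[-0.244,0.003,-0.395],"yaw":-4,"jaw":255},
    {"offset":[-0.244,0.003,-0.395],"yaw":-4,"jaw":255},
    {"offset":[-0.244,0.003,-0.395],"yaw":-4,"jaw":255},
    {"offset":[-0.244,0.003,-0.395],"yaw":-4,"jaw":255},
    {"offset":[-0.244,0.003,-0.395],"yaw":-4,"jaw":255},
  ],
)

```text
clock: 15.72
position: [0.4641, -0.1579, 0.181]
ee_rot: [-0.701, -0.086, 0.06, 0.706]
ft_force: [1.6, -0.8, -0.9]
grip_width: 0.695
```

```bash
python3 to.py 0.447 -0.1985 0.18 102.2; python3 - <<'E'
from fit import *
p,C,ok=look()
lips(C,p["pixels"],ok,1500)
held()
E
python3 to.py 0.447 -0.1985 0.18 102.2
```

```text
pos [ 0.4641 -0.1579  0.181 ] phi 101.9 tilt [ 0.037 -0.999  0.003] -> offset [-0.0251 -0.     -0.0363] yaw -0.3 rows>= 2.0 q7 2.06
tray px [ 224   77  112  129 9000] z 0.004 [ 447.  -197.9] [111.7  92.1] 12.7
held n 11153 plane slope [ 0.003 -0.004] top-TCP 0.0086 [ 458.3 -166. ] [98.2 81. ] -78.8 tcp [ 0.4623 -0.1628  0.1811]
pos [ 0.4623 -0.1628  0.1811] phi 101.3 tilt [ 0.036 -0.999  0.002] -> offset [-0.022   0.0003 -0.032 ] yaw -0.9 rows>= 1.0 q7 2.06
```

Request:
move_arm(
  increments=[
    {"offset":[-0.022,0,-0.032],"yaw":-1,"jaw":255},
    {"offset":[-0.022,0,-0.032],"yaw":-1,"jaw":255},
    {"offset":[-0.022,0,-0.032],"yaw":-1,"jaw":255},
    {"offset":[-0.022,0,-0.032],"yaw":-1,"jaw":255},
    {"offset":[-0.022,0,-0.032],"yaw":-1,"jaw":255},
    {"offset":[-0.022,0,-0.032],"yaw":-1,"jaw":255},
  ],
)

```text
clock: 16.32
position: [0.4474, -0.1975, 0.1802]
ee_rot: [-0.701, -0.089, 0.064, 0.705]
ft_force: [-0.6, 0.0, -1.1]
grip_width: 0.696
```

```bash
python3 - <<'E'
from fit import *
held()
E
python3 to.py 0.447 -0.1985 0.053 102.4
```

```text
held n 11100 plane slope [ 0.004 -0.003] top-TCP 0.0087 [ 445.6 -198.2] [99.2 81. ] -77.2 tcp [ 0.4474 -0.1976  0.1802]
pos [ 0.4474 -0.1976  0.1802] phi 102.4 tilt [ 0.036 -0.999  0.001] -> offset [-0.0051  0.1271 -0.001 ] yaw 0.0 rows>= 4.0 q7 2.16
```

Request:
move_arm(
  increments=[
    {"offset":[-0.005,0.04,-0.001],"yaw":0,"jaw":255},
    {"offset":[-0.005,0.08,-0.001],"yaw":0,"jaw":255},
    {"offset":[-0.005,0.105,-0.001],"yaw":0,"jaw":255},
    {"offset":[-0.005,0.12,-0.001],"yaw":0,"jaw":255},
    {"offset":[-0.005,0.126,-0.001],"yaw":0,"jaw":255},
    {"offset":[-0.005,0.126,-0.001],"yaw":0,"jaw":255},
    {"offset":[-0.005,0.126,-0.001],"yaw":0,"jaw":255},
  ],
)

```text
clock: 16.95
position: [0.4475, -0.198, 0.0541]
ee_rot: [-0.701, -0.089, 0.064, 0.705]
ft_force: [-0.0, -0.0, 0.2]
grip_width: 0.695
```

```bash
python3 to.py 0.447 -0.1985 0.053 102.4; python3 -c "
from h import *; print(manip.get_obs()['ft_force'])"
```

```text
pos [ 0.4475 -0.198   0.0541] phi 102.5 tilt [ 0.036 -0.999  0.001] -> offset [-0.0006  0.0011 -0.0004] yaw 0.1 rows>= 1.0 q7 2.28
[-0.03754672 -0.02042718  0.22074685]
```

No contact yet: lower another 2 mm, then release and rise.

Request:
move_arm(
  increments=[
    {"offset":[0,0.002,0],"yaw":0,"jaw":255},
    {"offset":[0,0.002,0],"yaw":0,"jaw":255},
    {"offset":[0,0.002,0],"yaw":0,"jaw":0},
    {"offset":[0,0.002,0],"yaw":0,"jaw":0},
    {"offset":[0,0.002,0],"yaw":0,"jaw":0},
    {"offset":[0,0.002,0],"yaw":0,"jaw":0},
    {"offset":[0,-0.03,0],"yaw":0,"jaw":0},
    {"offset":[0,-0.07,0],"yaw":0,"jaw":0},
    {"offset":[0,-0.11,0],"yaw":0,"jaw":0},
    {"offset":[0,-0.15,0],"yaw":0,"jaw":0},
  ],
)

```text
clock: 17.78
position: [0.4416, -0.1994, 0.2057]
ee_rot: [-0.701, -0.089, 0.064, 0.705]
ft_force: [1.4, -0.0, 0.7]
grip_width: 0.998
```

```bash
python3 - <<'E'
from fit import *
p,C,ok=look()
blob(C,ok&(C[...,2]>.05)&(C[...,2]<.075),"mid",300)
E
python3 to.py 0.444 0.2286 0.18 108.7
```

```text
mid px [ 286  138   77   97 6129] z 0.058 [ 444.8 -198. ] [79.9 59.5] 12.8
mid px [ 526  237   66   55 2151] z 0.06 [470.6  20.7] [41.7 40.6] 74.8
mid px [ 223  337   59   55 2284] z 0.061 [ 644.2 -228.4] [60.3 53.6] -47.0
pos [ 0.4447 -0.2009  0.2135] phi 102.4 tilt [ 0.045 -0.999 -0.003] -> offset [0.0899 0.0364 0.4197] yaw -6.3 rows>= 11.0 q7 2.15
```

Request:
move_arm(
  increments=[
    {"offset":[0.09,0,0.42],"yaw":-6.3,"jaw":0},
    {"offset":[0.09,0,0.42],"yaw":-6.3,"jaw":0},
    {"offset":[0.09,0,0.42],"yaw":-6.3,"jaw":0},
    {"offset":[0.09,0,0.42],"yaw":-6.3,"jaw":0},
    {"offset":[0.09,0,0.42],"yaw":-6.3,"jaw":0},
    {"offset":[0.09,0,0.42],"yaw":-6.3,"jaw":0},
    {"offset":[0.09,0.02,0.42],"yaw":-6.3,"jaw":0},
    {"offset":[0.09,0.036,0.42],"yaw":-6.3,"jaw":0},
    {"offset":[0.09,0.036,0.42],"yaw":-6.3,"jaw":0},
    {"offset":[0.09,0.036,0.42],"yaw":-6.3,"jaw":0},
  ],
)

```text
clock: 18.67
position: [0.4434, 0.2168, 0.183]
ee_rot: [-0.697, -0.131, 0.099, 0.698]
ft_force: [2.0, -1.1, 1.1]
grip_width: 1.0
```

```bash
python3 to.py 0.444 0.2286 0.17 108.7
```

```text
pos [0.4434 0.2168 0.183 ] phi 108.7 tilt [ 0.045 -0.999 -0.007] -> offset [0.0037 0.0131 0.0111] yaw -0.0 rows>= 1.0 q7 1.33
```

Request:
move_arm(
  increments=[
    {"offset":[0.004,0.013,0.011],"yaw":0,"jaw":0},
    {"offset":[0.004,0.013,0.011],"yaw":0,"jaw":0},
    {"offset":[0.004,0.013,0.011],"yaw":0,"jaw":0},
    {"offset":[0.004,0.013,0.011],"yaw":0,"jaw":0},
  ],
)

```text
clock: 19.0
position: [0.4446, 0.2276, 0.1702]
ee_rot: [0.698, 0.13, -0.098, -0.698]
ft_force: [0.7, 0.4, 0.1]
grip_width: 1.0
```

```bash
python3 - <<'E'
from fit import *
p,C,ok=look("w7.png")
blob(C,ok&(C[...,2]>.045)&(C[...,2]<.075),"mid",300)
E
python3 to.py 0.444 0.2286 0.048 108.7
```

```text
mid px [ 105    0  173   40 4305] z 0.053 [360.7 115.6] [99.1 22.1] -71.1
mid px [ 458   93  155  132 8879] z 0.055 [374.5 356.3] [100.   41.2] -24.8
mid px [   0  102   73   75 3904] z 0.058 [470.9  22. ] [41.  39.7] -17.0
mid px [ 296  124   60  135 6458] z 0.055 [443.6 228.2] [100.1  39.9] 18.9
pos [0.4448 0.2274 0.1706] phi 108.6 tilt [ 0.045 -0.999 -0.007] -> offset [-0.0059  0.1225  0.0022] yaw -0.1 rows>= 3.0 q7 1.31
```

View pics/w7.png

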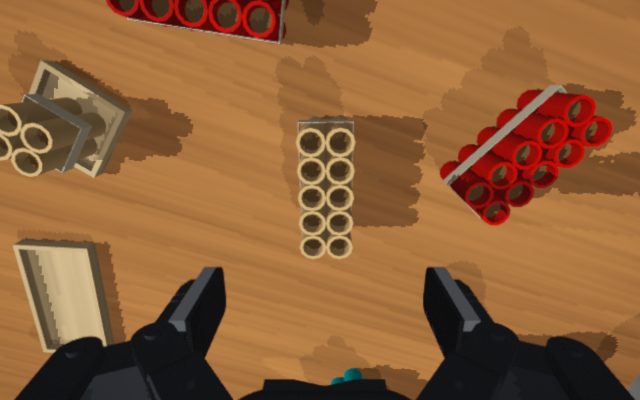

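The brown ten (5 by 2) at (325,195) is square to the jaws and the red decoys are clear. Grasping.

Request:
move_arm(
  increments=[
    {"offset":[-0.007,0.04,0.002],"yaw":0,"jaw":0},
    {"offset":[-0.007,0.08,0.002],"yaw":0,"jaw":0},
    {"offset":[-0.007,0.11,0.002],"yaw":0,"jaw":0},
    {"offset":[-0.007,0.1225,0.002],"yaw":0,"jaw":0},
    {"offset":[-0.007,0.1225,0.002],"yaw":0,"jaw":0},
    {"offset":[-0.007,0.1225,0.002],"yaw":0,"jaw":0},
  ],
)

```text
clock: 19.55
position: [0.4435, 0.2272, 0.0484]
ee_rot: [-0.698, -0.13, 0.097, 0.698]
ft_force: [0.2, -0.3, 0.5]
grip_width: 1.002
```

Request:
move_arm(
  increments=[
    {"offset":[0,0,0],"yaw":0,"jaw":255},
    {"offset":[0,0,0],"yaw":0,"jaw":255},
    {"offset":[0,0,0],"yaw":0,"jaw":255},
    {"offset":[0,0,0],"yaw":0,"jaw":255},
    {"offset":[0,0,0],"yaw":0,"jaw":255},
    {"offset":[0,0,0],"yaw":0,"jaw":255},
    {"offset":[0,0,0],"yaw":0,"jaw":255},
    {"offset":[0,-0.03,0],"yaw":0,"jaw":255},
    {"offset":[0,-0.07,0],"yaw":0,"jaw":255},
    {"offset":[0,-0.11,0],"yaw":0,"jaw":255},
  ],
)

```text
clock: 20.38
position: [0.4377, 0.2258, 0.1593]
ee_rot: [0.698, 0.129, -0.098, -0.697]
ft_force: [0.9, 1.0, -0.5]
grip_width: 0.461
```

```bash
python3 -c "
from fit import *
held()"; python3 to.py 0.653 0.0255 0.17 105
```

```text
held n 7033 plane slope [0.001 0.014] top-TCP 0.0031 [432.9 225.1] [92.4 85.6] -29.4 tcp [0.441 0.228 0.168]
pos [0.441 0.228 0.168] phi 108.5 tilt [ 0.054 -0.999 -0.005] -> offset [ 0.1368  0.0066 -0.2592] yaw 3.5 rows>= 8.0 q7 1.3
```

Request:
move_arm(
  increments=[
    {"offset":[0.137,0,-0.26],"yaw":3.5,"jaw":255},
    {"offset":[0.137,0,-0.26],"yaw":3.5,"jaw":255},
    {"offset":[0.137,0,-0.26],"yaw":3.5,"jaw":255},
    {"offset":[0.137,0,-0.26],"yaw":3.5,"jaw":255},
    {"offset":[0.137,0,-0.26],"yaw":3.5,"jaw":255},
    {"offset":[0.137,0,-0.26],"yaw":3.5,"jaw":255},
    {"offset":[0.137,0,-0.26],"yaw":3.5,"jaw":255},
    {"offset":[0.137,0,-0.26],"yaw":3.5,"jaw":255},
    {"offset":[0.137,0,-0.26],"yaw":3.5,"jaw":255},
    {"offset":[0.137,0,-0.26],"yaw":3.5,"jaw":255},
  ],
)

```text
clock: 21.27
position: [0.6528, 0.0249, 0.1763]
ee_rot: [-0.699, -0.111, 0.073, 0.703]
ft_force: [0.0, 0.5, -0.7]
grip_width: 0.462
```

```bash
python3 - <<'E'
from fit import *
held()
p,C,ok=look("w8.png"); lips(C,p["pixels"],ok,1500)
E
python3 to.py 0.653 0.0255 0.053 105
```

```text
held n 8365 plane slope [ 0.009 -0.009] top-TCP 0.0104 [649.  25.] [86.5 84.8] 60.0 tcp [0.6525 0.0259 0.1764]
tray px [ 285   93   84   67 4200] z 0.004 [614.6  17. ] [68.1 56. ] -75.3
pos [0.6524 0.0263 0.1766] phi 105.1 tilt [ 0.054 -0.999 -0.001] -> offset [-0.0064  0.1234 -0.0009] yaw 0.1 rows>= 3.0 q7 1.8
```

View pics/w8.png

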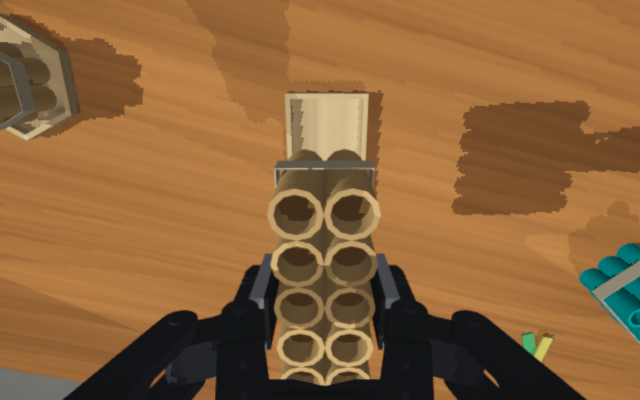

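Held ten lines up with tray_ten (visible end at (327,127)). Lowering.

Request:
move_arm(
  increments=[
    {"offset":[-0.006,0.04,-0.001],"yaw":0,"jaw":255},
    {"offset":[-0.006,0.08,-0.001],"yaw":0,"jaw":255},
    {"offset":[-0.006,0.105,-0.001],"yaw":0,"jaw":255},
    {"offset":[-0.006,0.118,-0.001],"yaw":0,"jaw":255},
    {"offset":[-0.006,0.123,-0.001],"yaw":0,"jaw":255},
    {"offset":[-0.006,0.123,-0.001],"yaw":0,"jaw":255},
    {"offset":[-0.006,0.123,-0.001],"yaw":0,"jaw":255},
  ],
)

```text
clock: 21.95
position: [0.6539, 0.0265, 0.0548]
ee_rot: [-0.698, -0.113, 0.074, 0.703]
ft_force: [-0.2, -0.2, -0.0]
grip_width: 0.461
```

Request:
move_arm(
  increments=[
    {"offset":[0,0.001,0],"yaw":0,"jaw":60},
    {"offset":[0,0.001,0],"yaw":0,"jaw":60},
    {"offset":[0,0.001,0],"yaw":0,"jaw":60},
    {"offset":[0,0.001,0],"yaw":0,"jaw":60},
    {"offset":[0,0.001,0],"yaw":0,"jaw":60},
    {"offset":[0,-0.03,0],"yaw":0,"jaw":60},
    {"offset":[0,-0.07,0],"yaw":0,"jaw":0},
    {"offset":[0,-0.11,0],"yaw":0,"jaw":0},
    {"offset":[0,-0.15,0],"yaw":0,"jaw":0},
    {"offset":[0,-0.19,0],"yaw":0,"jaw":0},
  ],
)

```text
clock: 22.78
position: [0.6431, 0.0235, 0.2466]
ee_rot: [-0.698, -0.113, 0.073, 0.703]
ft_force: [0.8, 0.1, -0.5]
grip_width: 1.002
```

```bash
python3 - <<'E'
from fit import *
p,C,ok=look("w9.png")
blob(C,ok&(C[...,2]>.05)&(C[...,2]<.075),"mid",300)
E
python3 to.py 0.45 0.3 0.35 90
```

```text
mid px [   0   55   81   76 4261] z 0.06 [ 645.3 -227.1] [60.  55.2] 73.4
mid px [ 302  122   45  107 3924] z 0.058 [654.1  27.2] [101.1  39.9] 15.5
mid px [ 562  242   78   78 3476] z 0.058 [688.4 347.1] [82.  59.9] 60.6
pos [0.6459 0.0234 0.2561] phi 105.1 tilt [ 0.068 -0.998 -0.002] -> offset [-0.1104 -0.1022  0.3179] yaw 15.1 rows>= 9.0 q7 1.79
```

View pics/w9.png

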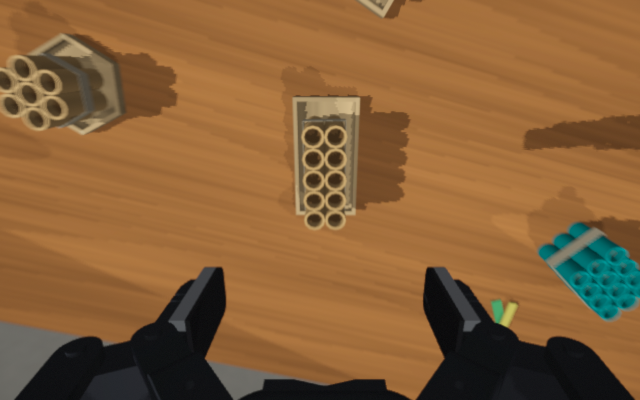

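The ten is inside the lip (325,175). I'll clear the arm and do a final check from top and side.

Request:
move_arm(
  increments=[
    {"offset":[-0.11,-0.1,0.318],"yaw":15,"jaw":0},
    {"offset":[-0.11,-0.1,0.318],"yaw":15,"jaw":0},
    {"offset":[-0.11,-0.1,0.318],"yaw":15,"jaw":0},
    {"offset":[-0.11,-0.1,0.318],"yaw":15,"jaw":0},
    {"offset":[-0.11,-0.1,0.318],"yaw":15,"jaw":0},
    {"offset":[-0.11,-0.1,0.318],"yaw":15,"jaw":0},
    {"offset":[-0.11,-0.1,0.318],"yaw":15,"jaw":0},
    {"offset":[-0.11,-0.1,0.318],"yaw":15,"jaw":0},
    {"offset":[-0.11,-0.1,0.318],"yaw":15,"jaw":0},
    {"offset":[-0.11,-0.1,0.318],"yaw":15,"jaw":0},
  ],
)

```text
clock: 23.67
position: [0.447, 0.3058, 0.3494]
ee_rot: [-0.7, -0.027, -0.02, 0.713]
ft_force: [0.2, -0.2, -0.1]
grip_width: 1.004
```

```bash
python3 - <<'E'
from fit import *
p=cam("top"); C=cloud(p); ok=p["depth"]>0; save(p,"end.png",(150,130,490,290),2.3)
m=ok&(C[...,2]>.045)&(C[...,2]<.09)&(C[...,0]>.3)&(C[...,0]<.8)&(abs(C[...,1])<.5)
blob(C,m,"top",100)
for n,x,y in[("four",.469,.0185),("seven",.6455,-.230),("ten",.653,.0255),("twelve",.447,-.198)]:
    s=m&(np.hypot(C[...,0]-x,C[...,1]-y)<.06); P=C[s]; P=P[P[:,2]>.055]
    k=np.linalg.lstsq(np.c_[P[:,:2]-[x,y],np.ones(len(P))],P[:,2],rcond=None)[0]
    print(n,"p95 z",np.round(np.percentile(P[:,2],95),4),"slope",np.round(k[:2],3))
q=cam("side"); save(q,"ends.png",(200,130,500,390),2.3)
Cs=cloud(q)
for n,x,y in[("four",.469,.0185),("seven",.6455,-.230),("ten",.653,.0255),("twelve",.447,-.198)]:
    z=Cs[...,2][(q["depth"]>0)&(np.hypot(Cs[...,0]-x,Cs[...,1]-y)<.045)]; print(n,"side z p97",np.round(np.percentile(z,97),4))
E
```

```text
top px [198 142  31  27 453] z 0.055 [688.8 347.5] [83.7 59.7] 59.6
top px [305 145  21  33 392] z 0.057 [653.   26.7] [101.4  40. ] 15.9
top px [388 151  20  20 271] z 0.057 [ 644.5 -228.5] [58.5 54.4] 70.8
top px [381 210  26  30 497] z 0.056 [ 444.2 -198.6] [79.6 60.4] 12.0
top px [312 212  15  15 160] z 0.056 [469.9  20.9] [39.9 39.4] 73.6
top px [273 253  35  19 363] z 0.051 [345.3 112.2] [98.  39.4] -79.6
four p95 z 0.0657 slope [-0.031  0.047]
seven p95 z 0.0659 slope [-0.018 -0.034]
ten p95 z 0.0656 slope [ 0.007 -0.016]
twelve p95 z 0.0664 slope [0.001 0.006]
four side z p97 0.0631
seven side z p97 0.0633
ten side z p97 0.0635
twelve side z p97 0.0637
```

View pics/end.png

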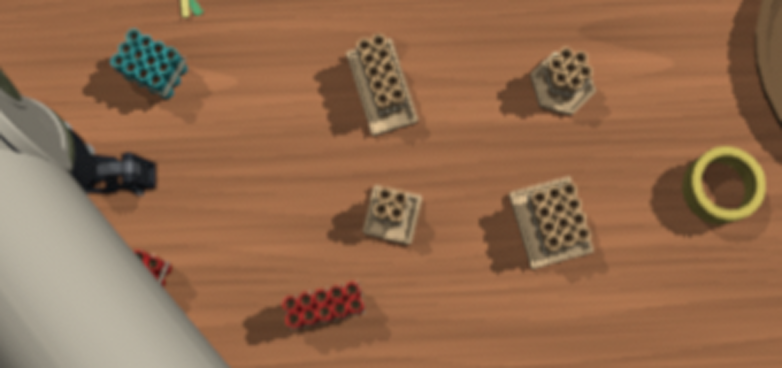

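View pics/ends.png

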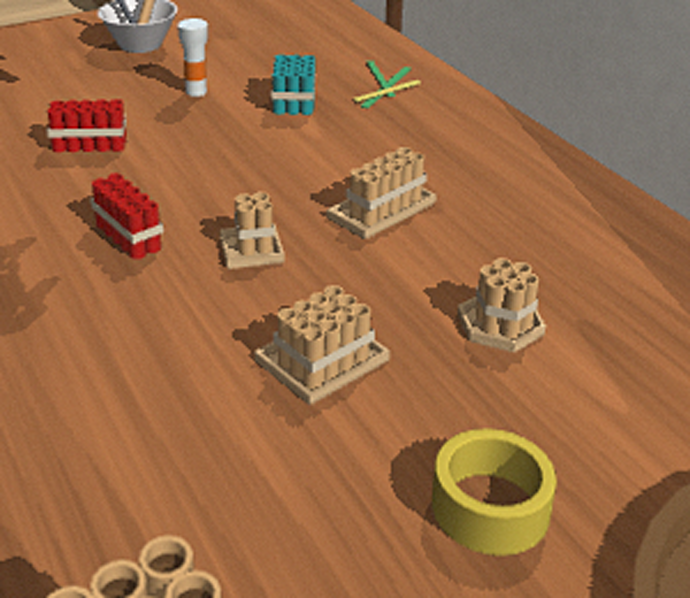

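All four bundles stand flat in their own trays. Their tops measure about 64 mm, as they should, and they are 2 to 3 mm from the tray centres. The tape, torch and decoys have not moved.

```bash
python3 -c "
from workcell import manip
print(manip.hand_in())"
```

```text
the job is handed in; nothing more can be done
None
```

I took both stacks apart and set the four, seven, twelve and ten upright in their own trays, then handed the job in at about 24 s on the clock.

**Last checks:** I measured these from the top and side cameras with the arm clear.
- **Position:** each bundle is about 2–3 mm from its tray centre.
- **Height:** the bundle tops read 63–66 mm, where 64 mm is expected for a bundle sitting flat on the tray floor.
- **Scene:** the tape, torch and decoys look unmoved in the pictures. I did not re-measure the tape or torch positions.

**Disagreements:**
- **Bundle slope:** noisy fits of the bundle tops gave slopes of up to about 0.05 for the small bundles. The side picture shows them upright.
- **Tray_seven centre:** the side view put it about 4 mm from the top view; I used a position close to the top view.
- **Tool tilt:** the tool slowly drifted to about 0.07 rad of tilt over the job. The bundles still stand flat.

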